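# Press the board tester's sprung corner to its mark

## Robot

A 6-joint arm with a two-finger parallel gripper is mounted at the origin on the work surface. World frame = base frame: x ahead of the robot, y to its left, z up, the work surface at z = 0. Lengths are in mm, angles in degrees, forces in N, time in s.
With the tool pointing down it reaches from about 300 to 850 mm from the base axis. Payload 4.2 kg.
Tool frame: the origin (TCP) lies midway between the tips of the shut fingers; the grasp point (between the pads) lies env.hold_point_z behind it (env.hold_point_z is the distance from the TCP to the grasp point, in mm); z points along the fingers, y is the line along which they close (so a half turn about z gives the same grasp; the last joint's range is limited). The gripper opens to 91 mm and grips with 3 to 60 N. Pads are 32 mm wide; open, the fingers measure 118 mm over their backs; the gripper's body (76 mm by 178 mm) begins 60 mm behind the grasp point.
Start: joints at [66.005, 18.312, 89.639, -0, 72.044, -1.146], TCP at [223.284, 529.894, 213.976] pointing down, gripper open.
Joint ranges: [-177.97, 177.97], [-48.28, 115.42], [12.27, 149.76], [-77.06, 257.06], [2.81, 150.46], [-146.56, 146.56]. Speed limits (degrees/s): [147.25, 147.25, 180, 180, 180, 180].

## Interface

Orientations are given as [roll, pitch, yaw] about the fixed x, y, z axes, in that order (R = Rz(yaw) Ry(pitch) Rx(roll)).
In Python, from workcell import env, viewer, spotter gives the robot as it stands.
- The arm moves only by the tool apply_moves, never from a script. Its arguments are lists of equal length, an entry for each row: "delta_pos": the shift along the world's x, y, z normalised to -1 to 1, where 1 is 120 mm, a list of three; "rot": the turn, a rotation vector about the world's x, y, z normalised to -1 to 1, where 1 is 1.5 rad, a list of three; "hand": the opening, from 0 (shut) to 1 (fully open). A call has 1 to 10 rows; each row is the pose to reach, as a shift and turn from the pose commanded when the call began; what a row does not reach only later rows make up. A row lasts 1/12 s, in which the tool goes at most 41.7 mm and 7.16 degrees, less where a joint would pass 70% of its speed; a pose out of reach is approached as far as the arm can. A call with a number of a shift or a turn outside -1 to 1 is refused whole. A call with a gripper value outside its range is refused whole. The fingers move at their own pace and stop on an object; "newtons" is the grip in N (left out, the last holds). Time passes only in rows, so rows that repeat a pose let the fingers close. It gives the time, the measured TCP pose, the force, the opening and the grip force at its end, in the units of the state.
- env.state(): the state, without advancing time (a new reading comes with each control period).
- viewer.grab_frame(name): name is "side" or "top" or "wrist"; returns a dict with "pixels" (480x640x3 uint8, red, green, blue), "camera_matrix" (3x3 intrinsics, pixels), "R" (3x3) and "t" (3): a world point X has camera coordinates R X + t; the wrist camera has in their place "mount" (4x4, takes a point from camera to tool coordinates, whose origin is the TCP and whose axes are the flange's). Camera axes: x right, y down, z forward; pixel columns grow to the right and rows downward; lengths in mm; the calibration is good to about 2 mm. The wrist camera is an equidistant fisheye: a pixel r from the principal point sees the ray r / f radians off the axis. A picture is of the moment at which its call begins: read the wrist's pose just before it. There is no depth.
- env.job_done(): hands the job in; it is judged then, once.
Trained networks look in a picture, given as the dict that the camera call returned (one of the last four; its "shot" number tells which), for a name from the list of things; names that differ only in an ending like _2 or _b are one class to them, and where a whole thing is asked for, a point or a joint stands for the part that bears it (a point fixed in the world has none). Each returns a list of dicts, best first, with "score" (0 to 1); they miss things now and then, are a little off and sometimes report something else, mostly with a low value. They report only what shows in the picture. A call takes as long as a camera call.
- spotter.trace(picture, query): "mask" (480x640 bool, what is visible of it) and "box" ([centre column, centre row, width, height] in pixels, round what is visible of it).
- spotter.landmark_of(picture, query): "position" ([column, row] in pixels: a listed point, or the origin of a listed thing).
The state is a dict: "time_s": time; "qpos": joint angles; "qvel": joint speeds; "effort": joint torques, N m; "ee_pos": TCP position; "ee_rot": TCP orientation; "force": force on the tool from outside, world axes, zero at the start; "torque": the same for the moment, N m; "gripper_width": finger opening in mm; "gripper_force": force on a finger pad.
Only numpy, scipy, OpenCV 4.12 (cv2) and the standard library are available. Lean on these libraries where they do the work, as an engineer would, in place of code of your own. Each camera call takes 0.05 s, during which the arm holds its last target. There are 200 camera calls.

## Task

Test the circuit board that sits in one of the two spring-backed testers: with the fingertips press down the round pad on that tester's carrier corner until the pointer stands at the index mark, without running past it, and keep it there for about two seconds while the pins make contact. Then release the pad so that the carrier comes all the way back up. Only press: do not touch the board, do not press the empty tester, and leave everything else lying where it is.

Things in the scene. Friction and masses are not known exactly. Their poses are not given: they have to be found in the camera images.
- nest: The board tester to use: grey base, hinged aluminium carrier plate with a circuit board on it. Origin: centre of the underside of the fixed base, 190 (x) x 150 (y) x 14 mm; x points from pad end to hinge end, z up. Carrier plate 145 x 104 x 6 mm, its middle at z = 58 mm at rest. Pointer and index, the tallest parts, reach z = 176 mm at y = -65 mm, x = +40 to +95 mm.
- nest_pad_top (a point): Centre of the top of the round rubber press pad (28 mm across, 16 mm tall) on the sprung corner of that carrier, at x = -50, y = +35, z = 77 mm from the base's origin at rest. It is 115 mm from the hinge line, so the pointer tip travels about 0.95 mm for each mm that the pad goes down. Moves with the carrier.
- nest_pointer_tip (a point): Tip of the thin upright black pointer (110 mm long, 4 mm thick) which turns with the carrier about the hinge line. At rest it leans 0.12 rad to +x of the base; as the pad is pressed, the tip moves towards -x of the base, along the white scale bar.
- nest_index_tip (a point): Tip of the dark steel blade (3 mm thick, upright) of the set index on the scale bar, the mark. It is fixed, 2 mm beside the pointer's path (towards -y), at the height of the pointer's tip, 11 to 23 mm to the -x side of the resting tip. Its axes are those of the base: the pointer is at the mark when both tips have the same x along the base's x axis.
- nest_carrier (a joint): Carrier angle about the hinge line (parallel to the base's y, at x = +65, z = 58 mm of it): 0 level at rest (up against its stop), grows as the pad is pressed down, 0.30 rad at the lower stop. A spring returns it: pressing at the pad takes about 2.5 N to start and 9 N at 0.2 rad.
- spare: The second tester, alike but empty (pins show through the window of its plate). Leave it alone. Origin: centre of the underside of the fixed base, 190 (x) x 150 (y) x 14 mm; x points from pad end to hinge end, z up. Carrier plate 145 x 104 x 6 mm, its middle at z = 58 mm at rest. Pointer and index, the tallest parts, reach z = 176 mm at y = -65 mm, x = +40 to +95 mm.
- spare_pad_top (a point): Centre of the top of the round rubber press pad (28 mm across, 16 mm tall) on the sprung corner of that carrier, at x = -50, y = +35, z = 77 mm from the base's origin at rest. It is 115 mm from the hinge line, so the pointer tip travels about 0.95 mm for each mm that the pad goes down. Moves with the carrier.
- spare_pointer_tip (a point): Tip of the thin upright black pointer (110 mm long, 4 mm thick) which turns with the carrier about the hinge line. At rest it leans 0.12 rad to +x of the base; as the pad is pressed, the tip moves towards -x of the base, along the white scale bar.
- spare_index_tip (a point): Tip of the dark steel blade (3 mm thick, upright) of the set index on the scale bar, the mark. It is fixed, 2 mm beside the pointer's path (towards -y), at the height of the pointer's tip, 11 to 23 mm to the -x side of the resting tip. Its axes are those of the base: the pointer is at the mark when both tips have the same x along the base's x axis.
- spare_carrier (a joint): Carrier angle about the hinge line (parallel to the base's y, at x = +65, z = 58 mm of it): 0 level at rest (up against its stop), grows as the pad is pressed down, 0.30 rad at the lower stop. A spring returns it: pressing at the pad takes about 2.5 N to start and 9 N at 0.2 rad.
- board_center (a point): Centre of the circuit board that lies in the carrier of the tester to be used, 70 (x) x 56 (y) mm, 12 mm tall with its components (their tops are 4 mm below the pad's top). Centred 65 mm from the pad to +x and 45 mm to -y, in the tester's frame. Not to be touched.
- solder_tube: Bystander, loose: upright clear tube of solder with a green foot, 24 mm across, 90 mm tall. Origin at its underside.
- flux_jar: Bystander, loose: flux jar, 42 mm across and 42 mm tall. Origin at its underside.
- screwdriver: Bystander, loose: screwdriver lying on the mat, 170 mm long. Origin at its underside.
- solder_spool: Bystander, loose: solder spool standing on end, 56 mm across, 40 mm tall. Origin at its underside.
- loose_board: Bystander, loose: loose circuit board lying on the mat, 75 x 56 mm, 12 mm tall with its components. Origin at its underside.
- parts_tray: Bystander, loose: open parts tray, 80 x 110 x 24 mm. Origin at its underside.
- tweezers: Bystander, loose: steel tweezers lying on the mat, 130 mm long. Origin at its underside.

How it is judged (in metres and radians):
On the way:
1. the fingers press the pad of the loaded tester and the pointer stays within 4 mm of the index mark for 1 s (x of nest_pointer_tip in the frame of nest_index_tip between -0.004 and 0.004 m and contact force between the fingers and nest_carrier_c0 above 0.5 N), for 1 s.
At the end, for the whole second after the job is handed in: After the pad was held with the pointer within 4 mm of the mark for 1 s: both carriers are back up (under 0.02 rad) and at rest, and every loose thing is within 30 mm of where it began (value of joint each of nest_carrier, spare_carrier below 0.02 rad and velocity of joint nest_carrier below 0.05 rad/s and not (distance of solder_tube from where it was at the start of the episode above 0.03 m) and not (distance of flux_jar from where it was at the start of the episode above 0.03 m) and not (distance of screwdriver from where it was at the start of the episode above 0.03 m) and not (distance of solder_spool from where it was at the start of the episode above 0.03 m) and not (distance of loose_board from where it was at the start of the episode above 0.03 m) and not (distance of parts_tray from where it was at the start of the episode above 0.03 m) and not (distance of tweezers from where it was at the start of the episode above 0.03 m)); the robot touches nothing.
It fails at once if the pointer runs more than 8 mm past the index mark (x of nest_pointer_tip in the frame of nest_index_tip below -0.008 m).
It fails at once if the empty tester's carrier is pressed (more than 0.03 rad) (value of joint spare_carrier above 0.03 rad).
It fails at once if the robot presses on the circuit board (more than 0.5 N) (contact force between any of the fingers, the arm and nest_carrier_c1 above 0.5 N).
It fails at once if a loose thing is pushed, lifted or carried more than 30 mm (distance of any of solder_tube, flux_jar, screwdriver, solder_spool, loose_board, parts_tray, tweezers from where it was at the start of the episode above 0.03 m).
It also fails if it takes over 38 s, if anything falls off the work surface, if the arm or the gripper's body presses on something with over 40 N, if the wrist force passes 120 N, or if a joint passes its speed limit or range.

## Working session

There is one attempt and no reset: what is moved stays moved. The work goes in short steps, Python scripts to look and compute and a tool call to move; the robot and the scene stay as the last step left them, time stands still between calls to the robot, and variables do not carry over. Pictures are saved under pics/ and viewed, at most 10 in all, crops included, and the job is handed in when it is done.

Besides the shell and the picture viewer there is one more tool, called after "Emit:" by a JSON object that holds its "fn" and its "kwargs", one argument or row to a line. apply_moves: Moves the arm, as the interface text tells. Its arguments: {"type":"object","properties":{"delta_pos":{"type":"array"},"rot":{"type":"array"},"hand":{"type":"array"},"newtons":{"type":"number"}},"required":["delta_pos","rot","hand"]}

```bash
mkdir -p pics
cat > h.py <<'E'
import numpy as np, cv2
from workcell import env, viewer, spotter
def save(p,n): cv2.imwrite('pics/'+n+'.png',cv2.cvtColor(p['pixels'],cv2.COLOR_RGB2BGR))
def proj(p,X):
    c=np.asarray(p['R'])@np.asarray(X,float)+np.asarray(p['t']); u=np.asarray(p['camera_matrix'])@c; return u[:2]/u[2]
def atz(p,uv,z):
    R=np.asarray(p['R']);t=np.asarray(p['t']);d=R.T@np.linalg.solve(np.asarray(p['camera_matrix']),[uv[0],uv[1],1.]);c=-R.T@t
    return c+d*(z-c[2])/d[2]
E
python3 - <<'E'
from h import *
s=env.state();print(s['ee_pos'],s['ee_rot'],s['time_s'],env.hold_point_z)
ims=[]
for n in ['top','side']:
    p=viewer.grab_frame(n);save(p,n+'0')
    print(n,-np.asarray(p['R']).T@p['t'])
    for q,z in [('nest',0),('nest_pad_top',77),('nest_pointer_tip',176),('nest_index_tip',176),('board_center',73),('spare',0),('spare_pad_top',77),('solder_tube',0)]:
        for r in spotter.landmark_of(p,q)[:2]:
            print(q,np.round(r['position'],1),round(r['score'],2),np.round(atz(p,r['position'],z),1))
E
```

```text
[223.06826583 529.41772135 213.1139395 ] [-1.79898859e+02 -2.54033468e-03  1.57152057e+02] 0.0 18.8
top [ 524.65461249   17.79118543 1300.32359413]
nest [259.2 282.7] 0.69 [551.4 180.7   0. ]
nest_pad_top [248.2 307.4] 0.87 [493.  195.6  77. ]
nest_pointer_tip [264.7 239. ] 0.81 [641.2 148.2 176. ]
nest_index_tip [283.8 187.2] 0.28 [753.7 108.4 176. ]
board_center [260.4 276.6] 0.82 [564. 169.  73.]
spare [417.2 266.6] 0.71 [ 591.9 -208.3    0. ]
spare_pad_top [401.4 273.6] 0.81 [ 571.6 -158.1   77. ]
solder_tube [166.9 299.4] 0.56 [510.1 406.1   0. ]
solder_tube [331.6 266.4] 0.39 [591.9   2.8   0. ]
side [-178.4816199  -753.83968338  859.51157355]
nest [227.5 275.3] 0.83 [546.9 189.3   0. ]
nest_pad_top [205.7 256.9] 0.59 [491.7 192.2  77. ]
nest_index_tip [267.4 210.9] 0.35 [614.5 121.1 176. ]
board_center [235.8 254.6] 0.94 [549.4 157.5  73. ]
spare [373.5 348.5] 0.84 [ 597.7 -210.4   -0. ]
spare_pad_top [344.1 315.9] 0.72 [ 559.5 -159.1   77. ]
solder_tube [299.2 299.7] 0.87 [602.4   6.9  -0. ]
```

View pics/top0.png

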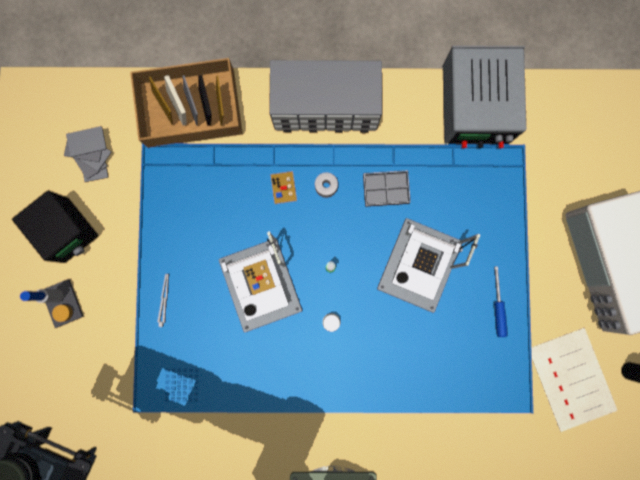

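View pics/side0.png

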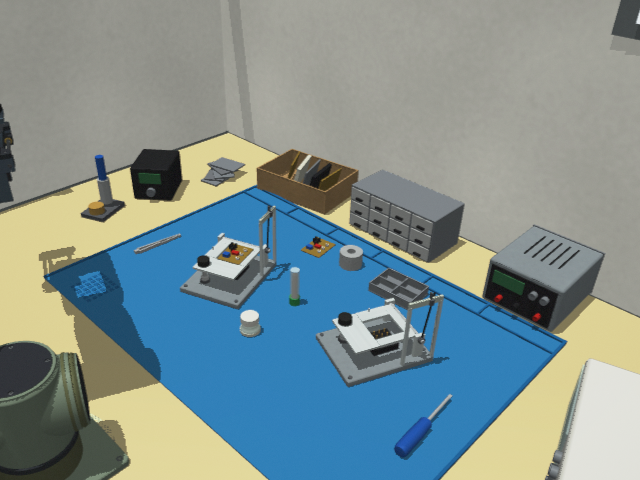

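The loaded tester is on the left: pad near (249,309) in the top view, yaw about 20°, with pointer and scale near (280,240). The empty tester is on the right, and the solder tube stands between the two.

Run:
```python
from h import *
from scipy.optimize import least_squares
p=viewer.grab_frame('wrist');print(np.round(p['mount'],3),p['camera_matrix'])
P=[viewer.grab_frame(n) for n in ('top','side')]
pts={'nest':(0,0,0),'nest_pad_top':(-50,35,77),'board_center':(15,-10,73)}
obs=[]
for q in P:
    print(q['camera_matrix'][0])
    for k,v in pts.items():
        for r in spotter.landmark_of(q,k)[:1]: obs.append((q,np.array(v,float),r['position']))
# base corners seen in the top view
for uv,c in [((220,262),(95,75,14)),((245,331),(-95,75,14)),((302,309),(-95,-75,14))]: obs.append((P[0],np.array(c,float),uv))
def W(x,v): c,s=np.cos(x[2]),np.sin(x[2]); return [x[0]+c*v[0]-s*v[1],x[1]+s*v[0]+c*v[1],v[2]]
f=lambda x:np.concatenate([proj(q,W(x,v))-uv for q,v,uv in obs])
r=least_squares(f,[549,185,.35],loss='soft_l1')
print(r.x,np.degrees(r.x[2]),np.round(r.fun.reshape(-1,2) if len(r.fun)==2*len(obs) else f(r.x).reshape(-1,2),1))
for v in [(-50,35,77),(70,-65,176)]: print(np.round(W(r.x,v),1))
```

```text
[[   0.      -0.962   -0.275   78.287]
 [   1.       0.      -0.       0.18 ]
 [   0.      -0.275    0.962 -171.398]
 [   0.       0.       0.       1.   ]] [[371.64829954   0.         314.49474586]
 [  0.         371.64829954 238.94203518]
 [  0.           0.           1.        ]]
[527.78178298   0.         327.40371793]
[619.40463143   0.         308.21862591]
[5.48319031e+02 1.74879212e+02 3.56717144e-01] 20.438386845928044 [[  -0.2   -1.1]
 [   0.8    0.3]
 [  -0.2   -2. ]
 [   4.3    2.2]
 [-111.6   10.8]
 [  -1.    -6.2]
 [  -1.2   -4. ]
 [  -0.2    0.7]
 [   1.3    1. ]]
[489.2 190.2  77. ]
[636.6 138.4 176. ]
```

Emit:
{"fn": "apply_moves", "kwargs": {
  "delta_pos": [
    [0.92,-0.97,0.3],
    [0.92,-0.97,0.3],
    [0.92,-0.97,0.3],
    [0.92,-0.97,0.3],
    [0.92,-0.97,0.3]
  ],
  "rot": [
    [0,0,-0.137],
    [0,0,-0.137],
    [0,0,-0.137],
    [0,0,-0.137],
    [0,0,-0.137]
  ],
  "hand": [0,0,0,0,0]
}}

```text
time_s: 1.77
ee_pos: [338.1, 409.8, 252.0]
ee_rot: [179.8, 0.2, 145.1]
force: [0.3, -0.2, 0.4]
gripper_width: 60.9
gripper_force: 0.0
```

Emit:
{"fn": "apply_moves", "kwargs": {
  "delta_pos": [
    [0.92,-0.97,0],
    [0.92,-0.97,0],
    [0.92,-0.97,0],
    [0.92,-0.97,0],
    [0.92,-0.97,0]
  ],
  "rot": [
    [0,0,-0.137],
    [0,0,-0.137],
    [0,0,-0.137],
    [0,0,-0.137],
    [0,0,-0.137]
  ],
  "hand": [0,0,0,0,0]
}}

```text
time_s: 2.18
ee_pos: [447.7, 293.2, 249.8]
ee_rot: [180.0, 0.2, 133.3]
force: [-0.2, 1.1, -0.9]
gripper_width: 27.3
gripper_force: 0.0
```

Emit:
{"fn": "apply_moves", "kwargs": {
  "delta_pos": [
    [0.92,-0.97,0],
    [0.92,-0.97,0],
    [0.92,-0.97,0],
    [0.92,-0.97,0],
    [0.92,-0.97,0]
  ],
  "rot": [
    [0,0,-0.137],
    [0,0,-0.137],
    [0,0,-0.137],
    [0,0,-0.137],
    [0,0,-0.137]
  ],
  "hand": [0,0,0,0,0]
}}

```text
time_s: 2.6
ee_pos: [558.1, 177.1, 249.3]
ee_rot: [180.0, 0.2, 121.5]
force: [-0.0, 0.5, 0.1]
gripper_width: -0.0
gripper_force: 0.0
```

Emit:
{"fn": "apply_moves", "kwargs": {
  "delta_pos": [
    [0.92,-0.97,0],
    [0.92,-0.97,0],
    [0.92,-0.97,0],
    [0.92,-0.97,0],
    [0.92,-0.97,0],
    [0.92,-0.97,0],
    [0.92,-0.97,0]
  ],
  "rot": [
    [0,0,-0.137],
    [0,0,-0.137],
    [0,0,-0.137],
    [0,0,-0.137],
    [0,0,-0.137],
    [0,0,-0.137],
    [0,0,-0.137]
  ],
  "hand": [0,0,0,0,0,0,0]
}}

```text
time_s: 3.18
ee_pos: [664.2, 65.6, 249.5]
ee_rot: [-179.9, -0.1, 110.1]
force: [-0.6, -0.3, -0.1]
gripper_width: 0.7
gripper_force: 0.0
```

```bash
cat >> h.py <<'E'
from scipy.spatial.transform import Rotation as Ro
def wray(p,s,uv):
    K=p['camera_matrix'];a=(uv[0]-K[0][2])/K[0][0];b=(uv[1]-K[1][2])/K[1][1];th=np.hypot(a,b)
    d=np.array([np.sin(th)*a/th,np.sin(th)*b/th,np.cos(th)]);M=np.asarray(p['mount']);R=Ro.from_euler('xyz',s['ee_rot'],degrees=True).as_matrix()
    return R@M[:3,:3]@d, R@M[:3,3]+s['ee_pos']
def watz(p,s,uv,z): d,c=wray(p,s,uv); return c+d*(z-c[2])/d[2]
E
python3 - <<'E'
from h import *
s=env.state();p=viewer.grab_frame('wrist');save(p,'w1')
print(s['time_s'],s['ee_pos'],s['ee_rot'],s['gripper_width'],s['force'])
for q,z in [('nest',0),('nest_pad_top',77),('nest_pointer_tip',176),('nest_index_tip',176),('board_center',73)]:
    for r in spotter.landmark_of(p,q)[:2]: print(q,np.round(r['position'],1),round(r['score'],2),np.round(watz(p,s,r['position'],z),1))
E
```

```text
3.1833 [664.20881233  65.64169448 249.5407742 ] [-1.7994527e+02 -7.6754920e-02  1.1007997e+02] 0.6543557528342466 [-0.58366098 -0.33646599 -0.10489544]
nest [249.1  75.7] 0.67 [543.6 180.   -0. ]
nest_pad_top [185.1  36.1] 0.83 [485.9 193.1  77. ]
nest_pointer_tip [327.3 128. ] 0.9 [643.  146.6 176. ]
nest_index_tip [305.3 133.1] 0.68 [630.7 138.5 176. ]
board_center [252.5  78.2] 0.84 [563.7 171.6  73. ]
```

View pics/w1.png

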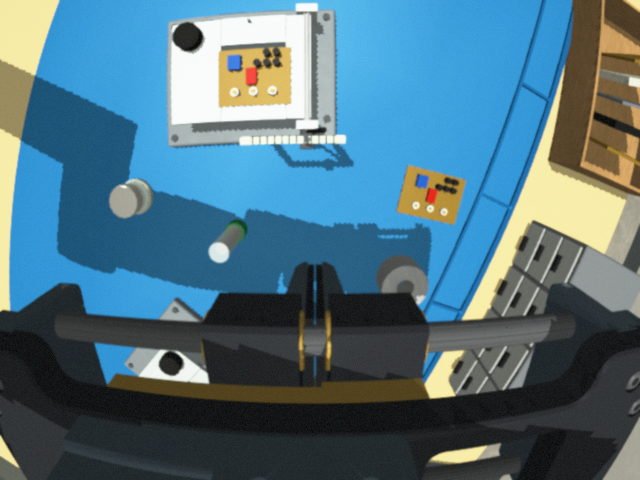

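Shown here: pad at (186,37), board at (255,78), and the scale bar running from (240,140) to (345,140), with the pointer and blade near (305,140). I'll enlarge that area.

Run:
```python
import cv2
a=cv2.imread('pics/w1.png')[108:168,230:360]; cv2.imwrite('pics/w1c.png',cv2.resize(a,None,fx=6,fy=6,interpolation=cv2.INTER_CUBIC))
```

```text
(no output)
```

View pics/w1c.png

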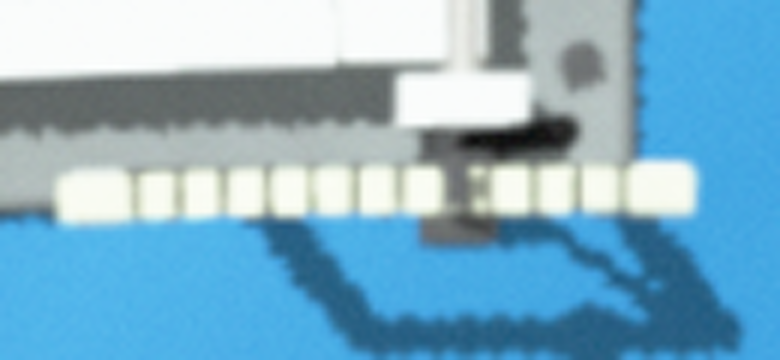

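Emit:
{"fn": "apply_moves", "kwargs": {
  "delta_pos": [
    [-0.05,0,-0.8],
    [-0.05,0,-0.8],
    [-0.05,0,-0.8],
    [-0.05,0,-0.8],
    [-0.05,0,-0.8]
  ],
  "rot": [
    [0,0,0],
    [0,0,0],
    [0,0,0],
    [0,0,0],
    [0,0,0]
  ],
  "hand": [0,0,0,0,0]
}}

```text
time_s: 3.9
ee_pos: [658.8, 64.7, 154.0]
ee_rot: [-180.0, -0.0, 110.1]
force: [1.1, -0.3, 0.2]
gripper_width: 0.6
gripper_force: 0.0
```

Run:
```python
from h import *
s=env.state();p=viewer.grab_frame('wrist');save(p,'w2')
print(s['time_s'],s['ee_pos'],s['ee_rot'])
for q,z in [('nest_pad_top',77),('nest_pointer_tip',176),('nest_index_tip',176)]:
    for r in spotter.landmark_of(p,q)[:2]: print(q,np.round(r['position'],1),round(r['score'],2),np.round(watz(p,s,r['position'],z),1))
a=cv2.imread('pics/w2.png')[90:190,250:400]; cv2.imwrite('pics/w2c.png',cv2.resize(a,None,fx=5,fy=5,interpolation=cv2.INTER_CUBIC))
```

```text
3.9 [658.79278421  64.68337399 154.01802038] [-1.79982000e+02 -1.00553101e-02  1.10078080e+02]
nest_pad_top [311.5 134.8] 0.74 [629.6 137.8  77. ]
nest_pad_top [149.5   6.1] 0.68 [486.  193.2  77. ]
nest_pointer_tip [345.5 128.2] 0.64 [642.1 145.1 176. ]
nest_index_tip [311.2 135.2] 0.64 [630.3 137.7 176. ]
```

View pics/w2c.png

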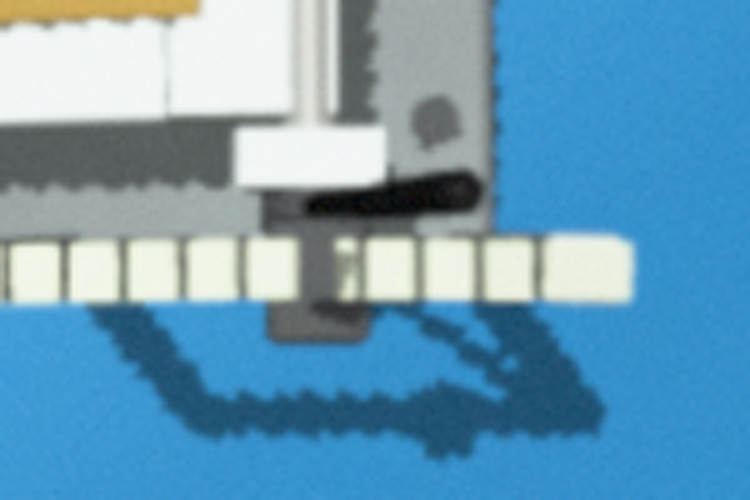

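Emit:
{"fn": "apply_moves", "kwargs": {
  "delta_pos": [
    [0,0,0.3],
    [0,0,0.5],
    [-0.9,0.6,0.5],
    [-0.9,0.6,0.5],
    [-0.9,0.6,0.5],
    [-0.9,0.6,0.5]
  ],
  "rot": [
    [0,0,0],
    [0,0,0],
    [0,0,0],
    [0,0,0],
    [0,0,0],
    [0,0,0]
  ],
  "hand": [0,0,0,0,0,0]
}}

```text
time_s: 4.6
ee_pos: [545.9, 139.1, 215.9]
ee_rot: [-180.0, -0.1, 110.2]
force: [0.1, -0.3, -0.9]
gripper_width: 0.4
gripper_force: 0.0
```

Emit:
{"fn": "apply_moves", "kwargs": {
  "delta_pos": [
    [-0.53,0.47,0],
    [-0.53,0.47,0],
    [-0.53,0.47,0],
    [-0.53,0.47,-0.3],
    [-0.53,0.47,-0.6],
    [-0.53,0.47,-0.9],
    [-0.53,0.47,-0.96],
    [-0.53,0.47,-0.96]
  ],
  "rot": [
    [0,0,0],
    [0,0,0],
    [0,0,0],
    [0,0,0],
    [0,0,0],
    [0,0,0],
    [0,0,0],
    [0,0,0]
  ],
  "hand": [0,0,0,0,0,0,0,0]
}}

```text
time_s: 5.27
ee_pos: [486.6, 192.1, 97.6]
ee_rot: [-179.8, 0.0, 110.1]
force: [0.3, 0.6, 0.4]
gripper_width: 0.7
gripper_force: 0.0
```

Run:
```python
from h import *
s=env.state();p=viewer.grab_frame('wrist');save(p,'w3')
print(s['time_s'],s['ee_pos'],s['ee_rot'],s['force'])
for q,z in [('nest_pad_top',77),('board_center',73)]:
    for r in spotter.landmark_of(p,q)[:2]: print(q,np.round(r['position'],1),round(r['score'],2),np.round(watz(p,s,r['position'],z),1))
p=viewer.grab_frame('side')
for q in ['nest_pointer_tip','nest_index_tip']:
    print(q,[(np.round(r['position'],1),round(r['score'],2)) for r in spotter.landmark_of(p,q)[:2]])
```

```text
5.2667 [486.64111279 192.127989    97.55830352] [-1.79788191e+02  9.37705580e-03  1.10051334e+02] [0.30937409 0.56804974 0.44260356]
nest_pad_top [317.  278.9] 0.59 [487.5 192.7  77. ]
nest_pointer_tip []
nest_index_tip [(array([266.9, 214.4]), 0.54)]
```

View pics/w3.png

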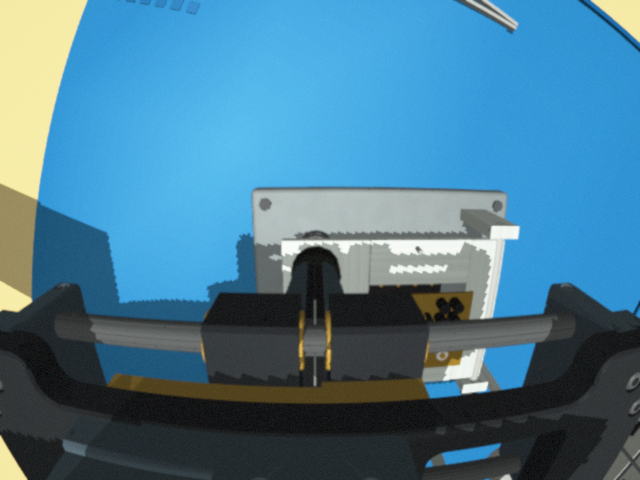

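The fingertips are right over the pad: its black disc is around (316,262), behind the tips. Next I'll descend and feel for contact.

Emit:
{"fn": "apply_moves", "kwargs": {
  "delta_pos": [
    [0,0,-0.14],
    [0,0,-0.14],
    [0,0,-0.14]
  ],
  "rot": [
    [0,0,0],
    [0,0,0],
    [0,0,0]
  ],
  "hand": [0,0,0]
}}

```text
time_s: 5.82
ee_pos: [487.2, 192.6, 82.4]
ee_rot: [-180.0, 0.0, 110.1]
force: [0.9, -0.5, 0.4]
gripper_width: 0.2
gripper_force: 0.0
```

Emit:
{"fn": "apply_moves", "kwargs": {
  "delta_pos": [
    [0,0,-0.017],
    [0,0,-0.017],
    [0,0,-0.017]
  ],
  "rot": [
    [0,0,0],
    [0,0,0],
    [0,0,0]
  ],
  "hand": [0,0,0]
}}

```text
time_s: 6.07
ee_pos: [487.6, 192.8, 80.5]
ee_rot: [179.9, -0.0, 110.1]
force: [0.6, -0.4, 0.2]
gripper_width: 0.3
gripper_force: 0.0
```

Emit:
{"fn": "apply_moves", "kwargs": {
  "delta_pos": [
    [0,0,-0.017],
    [0,0,-0.017],
    [0,0,-0.017]
  ],
  "rot": [
    [0,0,0],
    [0,0,0],
    [0,0,0]
  ],
  "hand": [0,0,0]
}}

```text
time_s: 6.32
ee_pos: [487.5, 192.8, 78.1]
ee_rot: [180.0, 0.0, 110.1]
force: [0.1, -0.0, 0.8]
gripper_width: 0.8
gripper_force: 0.6
```

Emit:
{"fn": "apply_moves", "kwargs": {
  "delta_pos": [
    [0,0,-0.017],
    [0,0,-0.017],
    [0,0,-0.017]
  ],
  "rot": [
    [0,0,0],
    [0,0,0],
    [0,0,0]
  ],
  "hand": [0,0,0]
}}

```text
time_s: 6.57
ee_pos: [487.2, 192.7, 75.9]
ee_rot: [-180.0, 0.0, 110.1]
force: [-1.1, -0.2, 1.9]
gripper_width: 0.5
gripper_force: 1.0
```

Emit:
{"fn": "apply_moves", "kwargs": {
  "delta_pos": [
    [0,0,-0.02],
    [0,0,-0.04],
    [0,0,-0.05],
    [0,0,-0.05]
  ],
  "rot": [
    [0,0,0],
    [0,0,0],
    [0,0,0],
    [0,0,0]
  ],
  "hand": [0,0,0,0]
}}

```text
time_s: 6.9
ee_pos: [486.8, 192.5, 69.5]
ee_rot: [-179.9, -0.0, 110.1]
force: [-2.5, -0.5, 4.0]
gripper_width: 0.4
gripper_force: 2.0
```

```bash
cat > c.py <<'E'
from h import *
import sys
s=env.state();print(s['time_s'],s['ee_pos'],s['force'])
o=[]
for n in ['side','top']:
    p=viewer.grab_frame(n);save(p,n+sys.argv[1])
    for q in ['nest_pointer_tip','nest_index_tip']:
        print(n,q,[(np.round(r['position'],1),round(r['score'],2)) for r in spotter.landmark_of(p,q)[:2]])
    u,v=np.round(proj(p,(636,141,160))).astype(int);print(u,v)
    a=cv2.cvtColor(p['pixels'],cv2.COLOR_RGB2BGR)[v-22:v+28,u-25:u+25];o.append(cv2.resize(a,(390,390),interpolation=cv2.INTER_CUBIC))
cv2.imwrite('pics/c%s.png'%sys.argv[1],np.hstack(o))
E
python3 c.py 1
```

```text
6.9 [486.76559684 192.50798936  69.5237178 ] [-2.52428999 -0.52466149  4.00734563]
side nest_pointer_tip []
side nest_index_tip [(array([268., 213.]), 0.6)]
269 211
top nest_pointer_tip [(array([267.4, 244. ]), 0.77)]
top nest_index_tip []
269 242
```

View pics/c1.png

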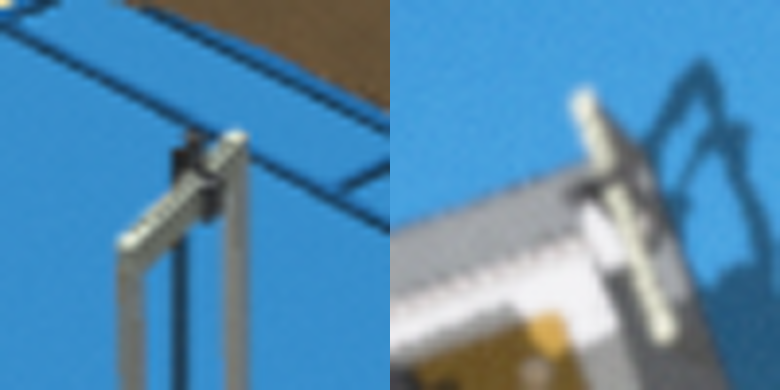

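Run:
```python
from h import *
a=np.radians(20.5);B=np.array([[np.cos(a),-np.sin(a),0],[np.sin(a),np.cos(a),0],[0,0,1]])
o=np.array([486.5,193,77])-B@[-50,35,77.]
o_=[]
for n in ['side','top']:
    p=viewer.grab_frame(n)
    i=proj(p,o+B@[65.6,-67,167])
    for dep in (0,6,7.5,9,11,13):
        th=np.arcsin(dep/115);t=.12-th
        print(n,dep,np.round(proj(p,o+B@[65+110*np.sin(t),-65,58+110*np.cos(t)])-i,2),round(110*np.sin(t)-.6,1))
    u,v=np.round(proj(p,(636,141,160))).astype(int)
    b=cv2.imread('pics/'+n+'0.png')[v-22:v+28,u-25:u+25];o_.append(cv2.resize(b,(390,390),interpolation=cv2.INTER_CUBIC))
    print(i-(u-25,v-22))
cv2.imwrite('pics/c0.png',np.hstack(o_))
```

```text
side 0 [ 1.73 -2.78] 12.6
side 6 [ 0.58 -1.86] 6.9
side 7.5 [ 0.29 -1.61] 5.4
side 9 [ 0.   -1.35] 4.0
side 11 [-0.39 -0.99] 2.1
side 13 [-0.78 -0.61] 0.1
[23.61719944 20.17843606]
top 0 [-2.86 -5.13] 12.6
top 6 [-1.99 -2.68] 6.9
top 7.5 [-1.77 -2.06] 5.4
top 9 [-1.54 -1.44] 4.0
top 11 [-1.25 -0.61] 2.1
top 13 [-0.94  0.22] 0.1
[25.85503869 24.35963157]
```

View pics/c0.png

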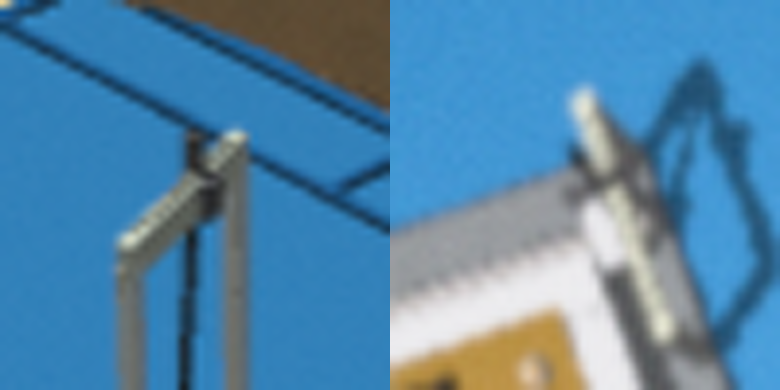

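Side and top crops show the pointer partly deflected, about 4 mm short of the blade. I'll press 3 mm more and compare again.

Emit:
{"fn": "apply_moves", "kwargs": {
  "delta_pos": [
    [0,0,-0.015],
    [0,0,-0.025],
    [0,0,-0.025],
    [0,0,-0.025],
    [0,0,-0.025],
    [0,0,-0.025]
  ],
  "rot": [
    [0,0,0],
    [0,0,0],
    [0,0,0],
    [0,0,0],
    [0,0,0],
    [0,0,0]
  ],
  "hand": [0,0,0,0,0,0]
}}

```text
time_s: 7.8
ee_pos: [486.8, 192.5, 66.8]
ee_rot: [-179.9, -0.0, 110.1]
force: [-5.6, -1.5, 4.2]
gripper_width: 0.6
gripper_force: 2.7
```

```bash
python3 c.py 2
python3 - <<'E'
import cv2,numpy as np
u,v=269,211
# darkness-weighted pointer column below the bar in the side view
for n in '012':
    g=cv2.cvtColor(cv2.imread(f'pics/side{n}.png'),cv2.COLOR_BGR2GRAY).astype(float)
    out=[]
    for r0 in (v+8,v+12,v+16,v+20):
        a=g[r0:r0+4,u-7:u+3].mean(0);w=np.clip(a.max()*.85-a,0,None);out.append(round((w*np.arange(10)).sum()/w.sum(),2))
    print(n,out)
E
```

```text
7.8 [486.82307664 192.54810426  66.76498082] [-5.56043134 -1.51316967  4.19504403]
side nest_pointer_tip []
side nest_index_tip [(array([234.5, 255.9]), 0.71), (array([266.4, 208.4]), 0.61)]
269 211
top nest_pointer_tip [(array([267.8, 247.1]), 0.57), (array([331.1, 324.4]), 0.56)]
top nest_index_tip [(array([324.6, 185.3]), 0.75), (array([386.6, 187.2]), 0.38)]
269 242
0 [np.float64(5.89), np.float64(5.9), np.float64(5.53), np.float64(5.39)]
1 [np.float64(4.42), np.float64(4.54), np.float64(4.54), np.float64(4.53)]
2 [np.float64(4.06), np.float64(4.26), np.float64(4.3), np.float64(4.34)]
```

View pics/c2.png

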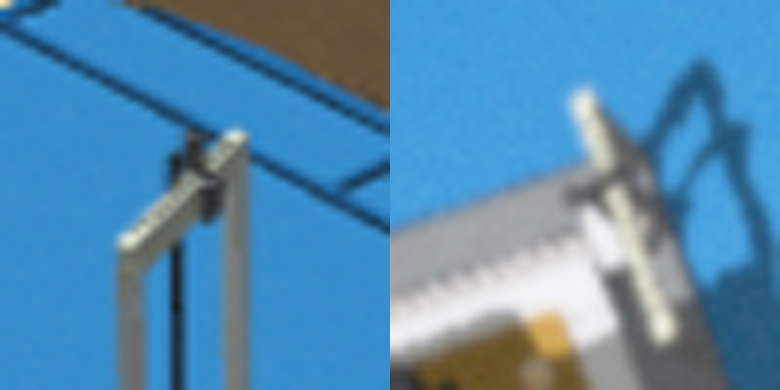

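Run:
```python
from h import *
a=np.radians(20.5);B=np.array([[np.cos(a),-np.sin(a),0],[np.sin(a),np.cos(a),0],[0,0,1]])
o=np.array([486.5,193,77])-B@[-50,35,77.]
p=viewer.grab_frame('side')
for dep in (0,7,8,9,10,11,12,13,14,15):
    t=.12-np.arcsin(dep/115)
    P=np.array([proj(p,o+B@[65+l*np.sin(t),-65,58+l*np.cos(t)]) for l in np.linspace(110,10,60)])
    print(dep,np.round(np.interp([221,225,229,233],P[:,1],P[:,0])-262,2))
s=env.state();print(s['ee_pos'],s['force'],s['time_s'])
```

```text
0 [6.68 6.5  6.32 6.13]
7 [5.8  5.74 5.68 5.62]
8 [5.67 5.63 5.59 5.55]
9 [5.54 5.52 5.49 5.47]
10 [5.41 5.4  5.4  5.39]
11 [5.27 5.29 5.3  5.31]
12 [5.14 5.17 5.2  5.23]
13 [5.   5.05 5.1  5.15]
14 [4.86 4.93 5.   5.07]
15 [4.72 4.81 4.9  4.99]
[486.8178981  192.53157589  66.77839614] [-3.27708527 -2.3375786   4.70275013] 8.15
```

The side view puts the pointer about 1–2 mm short of the mark. I'll press 1 mm more and hold for about 2 s.

Emit:
{"fn": "apply_moves", "kwargs": {
  "delta_pos": [
    [0,0,-0.008],
    [0,0,-0.008],
    [0,0,-0.008],
    [0,0,-0.008],
    [0,0,-0.008],
    [0,0,-0.008],
    [0,0,-0.008],
    [0,0,-0.008],
    [0,0,-0.008],
    [0,0,-0.008]
  ],
  "rot": [
    [0,0,0],
    [0,0,0],
    [0,0,0],
    [0,0,0],
    [0,0,0],
    [0,0,0],
    [0,0,0],
    [0,0,0],
    [0,0,0],
    [0,0,0]
  ],
  "hand": [0,0,0,0,0,0,0,0,0,0]
}}

```text
time_s: 8.98
ee_pos: [486.9, 192.5, 65.8]
ee_rot: [-179.9, -0.0, 110.1]
force: [-4.7, -1.0, 4.9]
gripper_width: 0.3
gripper_force: 2.8
```

Emit:
{"fn": "apply_moves", "kwargs": {
  "delta_pos": [
    [0,0,0],
    [0,0,0],
    [0,0,0],
    [0,0,0],
    [0,0,0],
    [0,0,0],
    [0,0,0],
    [0,0,0],
    [0,0,0],
    [0,0,0]
  ],
  "rot": [
    [0,0,0],
    [0,0,0],
    [0,0,0],
    [0,0,0],
    [0,0,0],
    [0,0,0],
    [0,0,0],
    [0,0,0],
    [0,0,0],
    [0,0,0]
  ],
  "hand": [0,0,0,0,0,0,0,0,0,0]
}}

```text
time_s: 9.82
ee_pos: [486.8, 192.5, 65.9]
ee_rot: [-179.9, -0.0, 110.1]
force: [-5.0, -3.0, 5.7]
gripper_width: 0.5
gripper_force: 2.8
```

Run:
```python
from h import *
s=env.state();print(s['time_s'],s['ee_pos'],s['force'])
F=[viewer.grab_frame('side')['pixels'] for _ in range(3)]+[]
T=[viewer.grab_frame('top')['pixels'] for _ in range(3)]
S=np.mean(F,0);g=S@[.3,.59,.11]
for r0 in (219,223,227,231):
    a=g[r0:r0+4,262:272].mean(0);w=np.clip(a.max()*.85-a,0,None);print(round((w*np.arange(10)).sum()/w.sum(),2))
o=[]
for im,(c,r) in ((S,(267,209)),(np.mean(T,0),(268,244))):
    o.append(cv2.resize(im[r-15:r+15,c-15:c+15,::-1].astype(np.uint8),(390,390),interpolation=cv2.INTER_NEAREST))
cv2.imwrite('pics/c3.png',np.hstack(o))
```

```text
9.8167 [486.83584257 192.52897917  65.85238548] [-5.0206765  -3.00982537  5.70686836]
3.93
4.25
4.26
4.3
```

View pics/c3.png

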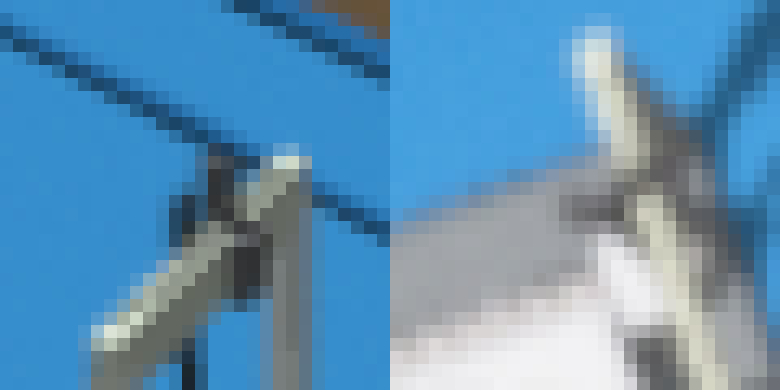

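In the side view (left) the pointer tip is at about (185,220) beside the blade at (218,185). In the top view (right) it is in line with the blade at about (575,207), some 1.5 mm short. I'll press one more millimetre, hold, then lift straight off.

Emit:
{"fn": "apply_moves", "kwargs": {
  "delta_pos": [
    [0,0,-0.008],
    [0,0,-0.008],
    [0,0,-0.008],
    [0,0,-0.008],
    [0,0,-0.008],
    [0,0,-0.008],
    [0,0,-0.008],
    [0,0,-0.008],
    [0,0,-0.008],
    [0,0,-0.008]
  ],
  "rot": [
    [0,0,0],
    [0,0,0],
    [0,0,0],
    [0,0,0],
    [0,0,0],
    [0,0,0],
    [0,0,0],
    [0,0,0],
    [0,0,0],
    [0,0,0]
  ],
  "hand": [0,0,0,0,0,0,0,0,0,0]
}}

```text
time_s: 10.95
ee_pos: [486.8, 192.5, 64.9]
ee_rot: [-180.0, -0.0, 110.1]
force: [-5.7, -2.7, 5.5]
gripper_width: 0.7
gripper_force: 3.0
```

Emit:
{"fn": "apply_moves", "kwargs": {
  "delta_pos": [
    [0,0,0],
    [0,0,0],
    [0,0,0],
    [0,0,0],
    [0,0,0],
    [0,0,0],
    [0,0,0],
    [0,0,0],
    [0,0,0],
    [0,0,0]
  ],
  "rot": [
    [0,0,0],
    [0,0,0],
    [0,0,0],
    [0,0,0],
    [0,0,0],
    [0,0,0],
    [0,0,0],
    [0,0,0],
    [0,0,0],
    [0,0,0]
  ],
  "hand": [0,0,0,0,0,0,0,0,0,0]
}}

```text
time_s: 11.78
ee_pos: [486.8, 192.5, 64.9]
ee_rot: [-179.9, -0.0, 110.1]
force: [-5.0, -1.9, 5.0]
gripper_width: 0.4
gripper_force: 3.0
```

Emit:
{"fn": "apply_moves", "kwargs": {
  "delta_pos": [
    [0,0,0],
    [0,0,0],
    [0,0,0],
    [0,0,0],
    [0,0,0],
    [0,0,0]
  ],
  "rot": [
    [0,0,0],
    [0,0,0],
    [0,0,0],
    [0,0,0],
    [0,0,0],
    [0,0,0]
  ],
  "hand": [0,0,0,0,0,0]
}}

```text
time_s: 12.28
ee_pos: [486.8, 192.5, 64.9]
ee_rot: [-179.9, -0.0, 110.1]
force: [-5.0, -0.9, 4.9]
gripper_width: 0.4
gripper_force: 3.0
```

Emit:
{"fn": "apply_moves", "kwargs": {
  "delta_pos": [
    [0,0,0.05],
    [0,0,0.1],
    [0,0,0.15],
    [0,0,0.2],
    [0,0,0.4],
    [0,0,0.6],
    [0,0,0.8],
    [0,0,1],
    [0,0,1],
    [0,0,1]
  ],
  "rot": [
    [0,0,0],
    [0,0,0],
    [0,0,0],
    [0,0,0],
    [0,0,0],
    [0,0,0],
    [0,0,0],
    [0,0,0],
    [0,0,0],
    [0,0,0]
  ],
  "hand": [0,0,0,0,0,0,0,0,0,0]
}}

```text
time_s: 13.12
ee_pos: [488.7, 193.2, 186.8]
ee_rot: [179.7, 0.0, 110.1]
force: [0.6, 0.1, -0.5]
gripper_width: 0.2
gripper_force: 0.0
```

Run:
```python
from h import *
s=env.state();print(s['time_s'],s['ee_pos'],s['force'])
p=viewer.grab_frame('side');a=cv2.imread('pics/side0.png')[:,:,::-1].astype(int)
print('diff near pointer/carrier',np.abs(p['pixels'].astype(int)-a)[190:260,255:285].mean())
g=p['pixels']@np.array([.3,.59,.11])
for r0 in (219,223,227,231):
    b=g[r0:r0+4,262:272].mean(0);w=np.clip(b.max()*.85-b,0,None);print(round((w*np.arange(10)).sum()/w.sum(),2))
```

```text
13.1167 [488.69418234 193.18451163 186.76119299] [ 0.55038876  0.08992611 -0.4792653 ]
diff near pointer/carrier 8.751428571428571
5.87
5.89
5.53
5.38
```

The pointer is back at its rest columns, so the carrier is fully up. Handing in.

```bash
python3 -c "
from workcell import env
print(env.job_done())"
```

```text
the job is handed in; nothing more can be done
None
```

I pressed the loaded tester's pad and held the pointer within an estimated 2 mm or so of the index mark for over 2 s, then released it; the carrier came back up to rest and the job is handed in, with no verdict shown.

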